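# Put the weighing post's kit away

## Task

The scale check is done and the kit is lying about in front of the scale: put it away. Stand each of the three brass check weights in its own well of the light wooden block, largest weight in the largest well and smallest in the smallest, fully down and upright; stand the rubber stamp upright in the recess of its brown stand; and lay the thick white marker flat in the grey pen tray, lengthwise.

Things in the scene. Friction and masses are not known exactly. Their poses are not given: they have to be found in the camera images.
- weight_200: The largest of the three brass check weights: a cylinder 30 mm in diameter up to 21 mm high, then tapering to a knob, 40 mm high in all. Origin at the centre of its foot, z up through the knob. 0.2 kg. Starts upright on the worktop.
- weight_100: The middle brass check weight, same shape: 24 mm in diameter up to 17 mm high, 32 mm high in all. Origin at the centre of its foot, z up. 0.1 kg. Starts upright on the worktop.
- weight_50: The smallest brass check weight, same shape: 19 mm in diameter up to 13 mm high, 26 mm high in all. Origin at the centre of its foot, z up. 0.05 kg. Starts upright on the worktop.
- stamp: Rubber stamp with a round black knob handle and a brown wooden foot. Foot 22 mm (its x) by 52 mm (its y), 20 mm high; the knob is 30 mm in diameter at its widest, 58 to 68 mm up, and ends 78 mm up. Origin at the centre of the underside of the foot, z up. 0.09 kg. Starts upright on the worktop.
- marker: Thick marker pen, white with a black cap, 17 mm in diameter and 135 mm long, lying along its y axis. Origin on its underside at mid-length as it lies at the start (z up, axis of the pen 8 mm above). It may roll a little. 15 g. (A thin all-black ballpoint nearby is not part of the job.)
- weight_block: Fixed light wooden block, 76 (x) x 178 (y) x 20 mm high. Three round wells in its y axis (x = 0), 9 mm deep, floors 11 mm above the worktop: large at y = +56 mm (38 mm wide at the floor), middle at y = 0 (32 mm), small at y = -50 mm (27 mm). Sides lean outward: each well is 8 mm wider at the mouth. Origin on the worktop under the centre of the middle well, z up.
- stamp_stand: Fixed stand of brown wood for the stamp, 72 x 104 mm (its x and y), 18 mm high, with one oblong recess in the middle, 38 mm (x) by 68 mm (y), 10 mm deep; the floor of the recess is 8 mm above the worktop. Origin on the worktop under the centre of the recess, z up.
- pen_tray: Fixed shallow open tray of grey plastic, 94 x 172 mm (its x and y), walls 14 mm high and 4 mm thick, floor 4 mm thick. Origin on the worktop under its centre, z up. (Go round or over the scale behind the kit: with its parcels 0.19 m high, from 0.52 m ahead of the robot on, from 0.16 m left to 0.20 m right.)
Things that resemble listed ones, but are neither listed nor needed, are in the scene too. What is shaped like the weight_200 but blue or green is not meant.

How it is judged (in metres and radians):
At the end, for the whole second after the job is handed in: Each weight stands upright (0.12 rad) on the floor of the well of its size (3 mm in height, 7 mm from its centre in x and y); the stamp upright on the floor of the recess (3 mm, 12 mm); the marker flat on the tray's floor within 0.6 rad of its long axis. All released, slower than 0.02 m/s (x of weight_200 in the frame of weight_block between -0.007 and 0.007 m and y of weight_200 in the frame of weight_block between 0.049 and 0.063 m and z of weight_200 in the frame of weight_block between 0.008 and 0.014 m and linear speed of each of weight_200, weight_100, weight_50, stamp, marker below 0.02 m/s and angle between each of weight_200, weight_100, weight_50, stamp's own z axis and vertical below 0.12 rad and x of weight_100 in the frame of weight_block between -0.007 and 0.007 m and y of weight_100 in the frame of weight_block between -0.007 and 0.007 m and z of weight_100 in the frame of weight_block between 0.008 and 0.014 m and x of weight_50 in the frame of weight_block between -0.007 and 0.007 m and y of weight_50 in the frame of weight_block between -0.057 and -0.043 m and z of weight_50 in the frame of weight_block between 0.008 and 0.014 m and x of stamp in the frame of stamp_stand between -0.012 and 0.012 m and y of stamp in the frame of stamp_stand between -0.012 and 0.012 m and z of stamp in the frame of stamp_stand between 0.005 and 0.011 m and x of marker in the frame of pen_tray between -0.044 and 0.044 m and y of marker in the frame of pen_tray between -0.03 and 0.03 m and z of marker in the frame of pen_tray between 0.001 and 0.024 m and angle between the y axis of marker and the y axis of pen_tray, either way round below 0.6 rad and angle between marker's own y axis and vertical between 1.5 and 1.64 rad); the robot touches nothing.
It also fails if it takes over 136 s, if anything falls off the work surface, if the arm or the gripper's body presses on something with over 40 N, if the wrist force passes 120 N, or if a joint passes its speed limit or range.

## Robot

A 6-joint arm with a two-finger parallel gripper is mounted at the origin on a cart in front of the work surface, level with it; the furniture and walls round the work are solid. World frame = base frame: x ahead of the robot, y to its left, z up, the work surface at z = 0. Lengths are in m, angles in degrees, forces in N, time in s.
With the tool pointing down it reaches from about 0.35 to 0.875 m from the base axis. Payload 4.2 kg.
Tool frame: the origin (TCP) lies midway between the tips of the shut fingers; the grasp point (between the pads) lies 19 mm behind it; y points along the fingers, z is the direction in which the jaws open and shut, and the axes are right-handed (so a half turn about y gives the same grasp; the last joint's range is limited). The gripper opens to 87 mm and grips with 3 to 60 N. Pads are 19 mm wide; open, the fingers measure 117 mm over their backs; the gripper's body (75 mm by 190 mm) begins 51 mm behind the grasp point.
Start: joints at [91.364, 22.042, 0.453, 0, -68.411, -14.817], TCP at [0.145, 0.608, 0.223] pointing down, gripper open.
Joint ranges: [-179.83, 179.83], [-69.29, 118.12], [-61.27, 80.66], [-181.25, 117.63], [-171.15, -9.14], [-177.46, 177.46]. Speed limits (degrees/s): [159.86, 159.86, 180, 180, 180, 180].

## Interface

Orientations are given as [roll, pitch, yaw] about the fixed x, y, z axes, in that order (R = Rz(yaw) Ry(pitch) Rx(roll)).
In Python, from workcell import env gives the robot as it stands. The module is installed in compiled form; this text tells all that it offers. Calls block until the motion is done:
- env.goto(position, orientation): joint-space move of the TCP to a pose.
- env.move_straight(position, rotation=None, rate=0.15, force_limit=None): straight line of the TCP; rotation=None keeps the orientation; rate is the mean speed in m/s. With force_limit (N) it stops when the force on the tool has changed by that much, and returns True; else False.
- env.set_joints(angles): joint-space move.
- env.gripper_to(opening, grasp_force=None): opening from 0.0 (shut) to 1.0 (fully open); grasp_force is the grip in N (None keeps the last); returns when the fingers have stopped.
- env.dwell(seconds).
- env.inverse_kinematics(position, orientation): joint angles nearest the present ones, or None.
- env.read_state(): the state.
- env.grab_frame(name): name is "side" or "top"; returns a dict with "image" (480x640x3 uint8, blue, green, red), "fx", "fy", "cx", "cy" (pixels), "position" and "orientation" of the camera in the world. Camera axes: x right, y up, looking along -z (the intrinsics and any distortion apply to the point x, -y, -z); pixel columns grow to the right and rows downward; lengths in m; the calibration is good to about 2 mm. A picture is of the moment at which its call begins. There is no depth.
A pose or a line that the arm cannot do raises env.Unreachable and nothing moves.
- env.close_job(): hands the job in, once; it reports no verdict.
Trained networks look in a picture, given as the dict that the camera call returned (one of the last four; its "shot" number tells which), for a name from the list of things; names that differ only in an ending like _2 or _b are one class to them, and where a whole thing is asked for, a point or a joint stands for the part that bears it (a point fixed in the world has none). Each returns a list of dicts, best first, with "score" (0 to 1); they miss things now and then, are a little off and sometimes report something else, mostly with a low value. They report only what shows in the picture. A call takes as long as a camera call. They do not tell look-alikes from the thing itself.
- env.search_frame(picture, thing): "xyz" ([x, y, z] in m, in world coordinates, good to about 4 mm: the middle of the surface that is visible of it).
- env.trace(picture, thing): "mask" (480x640 bool, what is visible of it).
The state is a dict: "clock": time; "joint_positions": joint angles; "qvel": joint speeds; "joint_torque": joint torques, N m; "position": TCP position; "tool_rot": TCP orientation; "force": force on the tool from outside, world axes, zero at the start; "wrist_torque": the same for the moment, N m; "opening": opening from 0.0 (shut) to 1.0 (fully open).
Only numpy, scipy, OpenCV 4.12 (cv2) and the standard library are available. Lean on these libraries where they do the work, as an engineer would, in place of code of your own. Each camera call takes 0.05 s, during which the arm holds its last target.

## Working session

There is one attempt and no reset: what is moved stays moved. The work goes in short steps, each a Python script; the robot and the scene stay as the last script left them, time stands still between calls to the robot, and variables do not carry over. Pictures are saved under pics/ and viewed, and the job is handed in when it is done.

```bash
mkdir -p pics
python3 - <<'E'
from workcell import env
import cv2,numpy as np
s=env.read_state();print({k:np.round(v,3).tolist() for k,v in s.items()})
for n in("top","side"):
    f=env.grab_frame(n);cv2.imwrite(f"pics/{n}0.png",f["image"])
    print(n,{k:v for k,v in f.items() if k!="image"})
    for t in["weight_200","weight_100","weight_50","stamp","marker","weight_block","stamp_stand","pen_tray"]:
        print(t,[(np.round(d["xyz"],3).tolist(),round(d["score"],2)) for d in env.search_frame(f,t)])
E
```

```text
{'clock': 0.0, 'joint_positions': [91.363, 22.09, 0.38, -0.029, -68.412, -14.816], 'qvel': [-0.066, 0.005, 0.012, 0.025, 0.039, 0.012], 'joint_torque': [-0.0, -39.066, 18.741, 4.22, 0.011, -0.0], 'position': [0.145, 0.607, 0.221], 'tool_rot': [-89.875, 0.005, 166.536], 'force': [-0.499, 0.093, 0.7], 'wrist_torque': [-0.035, 0.014, -0.001], 'opening': 1.0}
top {'fx': 515.2413988934176, 'fy': 515.2413988934176, 'cx': 309.2320716227381, 'cy': 237.02389264143244, 'position': array([ 0.30786745, -0.01623277,  1.22449849]), 'orientation': array([  8.51242638,   0.37067842, -91.40888929]), 'shot': 1}
weight_200 [([0.472, 0.194, 0.022], 0.55), ([0.441, 0.02, 0.025], 0.54), ([0.432, -0.188, 0.021], 0.49), ([0.442, 0.127, 0.016], 0.41)]
weight_100 [([0.472, 0.194, 0.022], 0.55), ([0.441, 0.02, 0.025], 0.54), ([0.432, -0.188, 0.021], 0.49), ([0.442, 0.127, 0.016], 0.41)]
weight_50 [([0.472, 0.194, 0.022], 0.55), ([0.441, 0.02, 0.025], 0.54), ([0.432, -0.188, 0.021], 0.49), ([0.442, 0.127, 0.016], 0.41)]
stamp [([0.439, 0.373, 0.015], 0.66), ([0.418, -0.099, 0.071], 0.48)]
marker [([0.437, 0.373
[... 206 characters left out ...]
976, 'fy': 500.5617865398976, 'cx': 319.98379725919676, 'cy': 236.47917895812938, 'position': array([ 0.17042814, -0.80234292,  0.78625396]), 'orientation': array([ 49.28324056,  -1.2704058 , -21.99387216]), 'shot': 2}
weight_200 [([0.42, 0.25, 0.02], 0.61), ([0.432, -0.195, 0.02], 0.54), ([0.469, 0.186, 0.024], 0.45)]
weight_100 [([0.42, 0.25, 0.02], 0.61), ([0.432, -0.195, 0.02], 0.54), ([0.469, 0.186, 0.024], 0.45)]
weight_50 [([0.42, 0.25, 0.02], 0.61), ([0.432, -0.195, 0.02], 0.54), ([0.469, 0.186, 0.024], 0.45)]
stamp [([0.416, -0.108, 0.019], 0.68)]
marker [([0.434, 0.362, 0.01], 0.73)]
weight_block [([0.574, 0.31, 0.018], 0.87)]
stamp_stand [([0.409, -0.305, 0.015], 0.7)]
pen_tray []
```

View pics/top0.png

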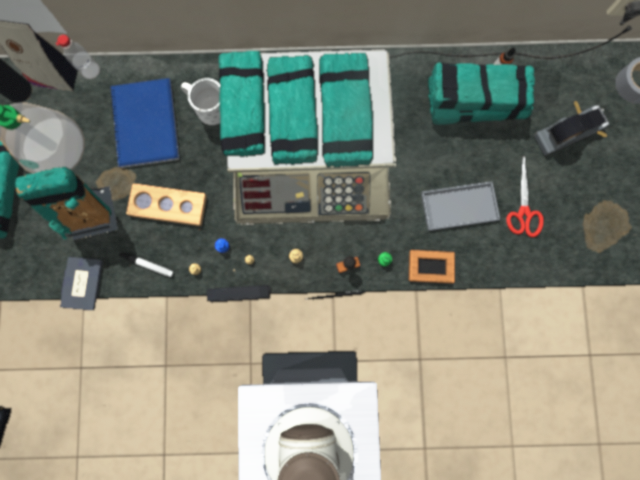

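View pics/side0.png

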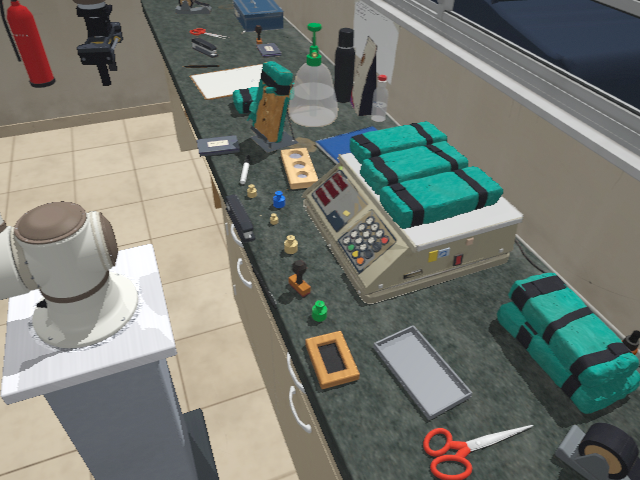

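The top view shows three brass weights at (195,269), (249,259) and (296,256). There are blue and green decoys at (222,245) and (386,259). The stamp is at (348,265), the stand at (432,266), the tray at (460,206), the block at (166,204) and the marker at (154,267). I'll zoom in next.

```bash
cat > h.py <<'E'
import numpy as np,cv2
from scipy.spatial.transform import Rotation as Ro
def cam(f):
    return Ro.from_euler('xyz',f["orientation"],degrees=True).as_matrix(),np.array(f["position"])
def pix2w(f,u,v,z):
    R,p=cam(f);d=R@np.array([(u-f["cx"])/f["fx"],-(v-f["cy"])/f["fy"],-1.]);return p+d*(z-p[2])/d[2]
def w2pix(f,X):
    R,p=cam(f);c=(np.asarray(X)-p)@R
    return np.stack([f["cx"]+f["fx"]*c[...,0]/-c[...,2],f["cy"]-f["fy"]*c[...,1]/-c[...,2]],-1)
def dets(f,env,t):
    out=[]
    for d in env.trace(f,t):
        m=d["mask"].astype(np.uint8)
        M=cv2.moments(m,True)
        if M["m00"]>0: out.append((d["score"],M["m10"]/M["m00"],M["m01"]/M["m00"],M["m00"],m))
    return out
E
python3 - <<'E'
from workcell import env
from h import *
print({k for k in env.grab_frame("top")})
for n in("top","side"):
    f=env.grab_frame(n);im=f["image"]
    import pickle;pickle.dump({k:v for k,v in f.items()},open(f"{n}.pkl","wb"))
    for t in["weight_200","stamp","marker","weight_block","stamp_stand","pen_tray"]:
        for s,u,v,a,m in dets(f,env,t):
            c=max(cv2.findContours(m,0,2)[0],key=cv2.contourArea);r=cv2.minAreaRect(c)
            print(n,t,round(s,2),np.round([u,v,a],1),np.round(r[0],1),np.round(r[1],1),round(r[2],1))
    if n=="top":
        a=im[170:310,50:450]; b=a
        cv2.imwrite("pics/t1.png",cv2.resize(im[170:310,50:250],None,fx=4,fy=4,interpolation=2))
        cv2.imwrite("pics/t2.png",cv2.resize(im[170:310,310:510],None,fx=4,fy=4,interpolation=2))
    else: cv2.imwrite("pics/s1.png",cv2.resize(im[130:330,190:390],None,fx=3,fy=3,interpolation=2))
E
```

```text
{'orientation', 'image', 'fy', 'cy', 'cx', 'fx', 'position', 'shot'}
top weight_200 0.7 [384.9 259.4 147. ] [385.  259.5] [12.  13.4] 45.0
top weight_200 0.65 [195.2 269.1  81. ] [195.3 269.1] [9.4 9.4] 63.4
top weight_200 0.57 [296.2 256.1 127. ] [296.3 256.3] [12.  11.3] 45.0
top weight_200 0.49 [249.9 259.8  40. ] [250. 260.] [6. 6.] 90.0
top stamp 0.71 [348.1 264.2 220. ] [347.6 263.7] [12.3 21.5] 71.6
top marker 0.76 [146.8 264.6 354. ] [145.9 264.3] [55.7  7.4] 21.4
top weight_block 0.62 [ 166.8  204.7 2460. ] [166.4 205. ] [76.6 33.8] 7.7
top stamp_stand 0.8 [ 431.6  267.2 1450. ] [431.5 267. ] [32. 45.] 90.0
top pen_tray 0.85 [ 460.3  206.5 2827. ] [460.7 206.2] [39.6 74.2] 81.9
side weight_200 0.61 [318.8 311.  202. ] [319.  310.5] [19. 12.] 90.0
side weight_200 0.6 [278.1 199.9 153. ] [278.5 199. ] [16. 11.] 90.0
side weight_200 0.58 [290. 244. 220.] [290.  243.5] [19. 12.] 90.0
side weight_200 0.54 [273.  218.8  58. ] [273.  218.5] [9. 6.] 90.0
side weight_200 0.44 [251.  191.2  97. ] [251. 191.] [12.  8.] 90.0
side marker 0.73 [244.2 170.3 136. ] [244.6 169.5] [ 5.3 27.9] 14.0
side weight_block 0.9 [ 297.9  167.7 1091. ] [297.9 167.4] [43.6 28.1] 71.6
side pen_tray 0.75 [273.1 219.1  71. ] [273.5 219. ] [10.  7.] 90.0
side pen_tray 0.67 [ 421.5  371.8 4575. ] [420.9 370. ] [102.4  50.8] 51.3
side pen_tray 0.43 [251.1 190.9  88. ] [251.  190.5] [11.  8.] 90.0
side pen_tray 0.21 [ 298.1  168.  1061. ] [298.7 167.6] [42.  28.3] 73.3
```

View pics/t1.png

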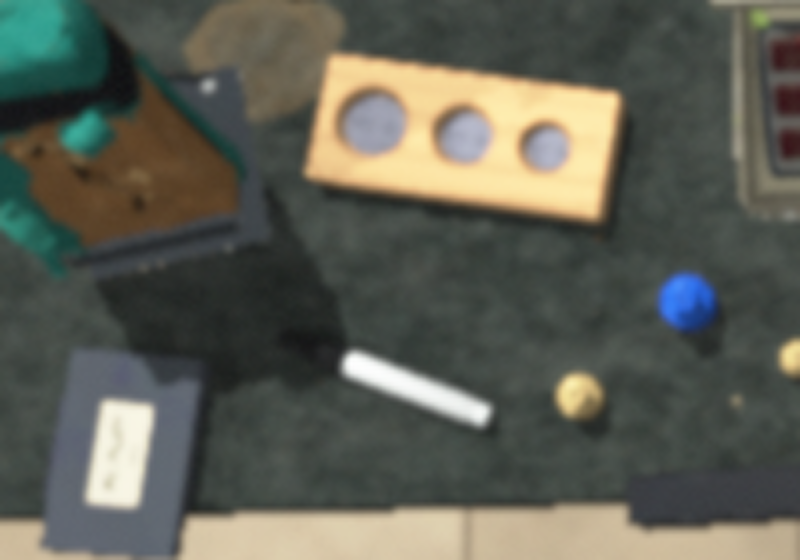

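View pics/t2.png

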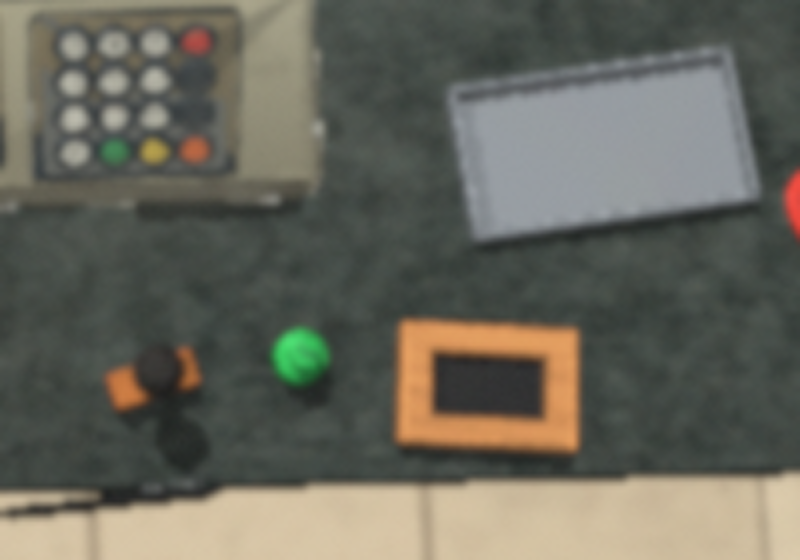

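View pics/s1.png

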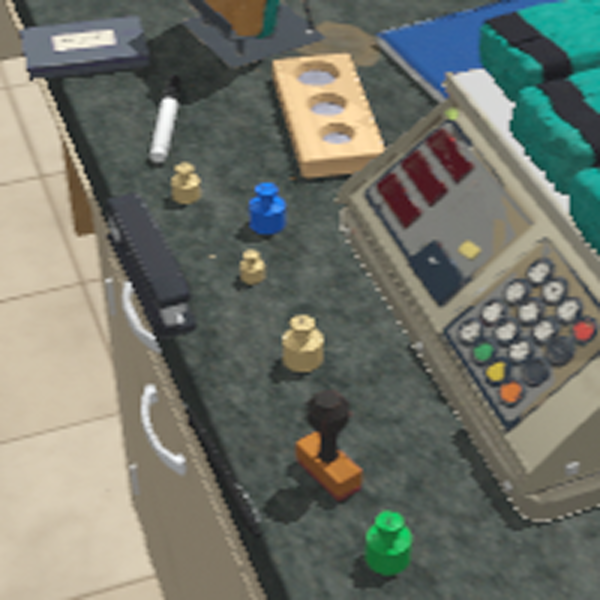

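```bash
cat > fit.py <<'E'
from h import *
from scipy.optimize import minimize
def disc(r,z,n=24):
    a=np.linspace(0,2*np.pi,n,endpoint=False);return np.c_[r*np.cos(a),r*np.sin(a),0*a+z]
def box(sx,sy,z0,z1): return np.array([[a*sx/2,b*sy/2,z] for a in(-1,1) for b in(-1,1) for z in(z0,z1)])
def weight(d,hc,h): return [np.r_[disc(d/2,0),disc(d/2,hc)],np.r_[disc(d*.22,hc+.2*(h-hc)),disc(d*.27,h-.001)]]
def cyl(r,L):
    c=disc(r,0);return [np.array([[p[0],y,p[1]+r] for p in c for y in(-L/2,L/2)])]
SH=dict(weight_200=weight(.030,.021,.040),weight_100=weight(.024,.017,.032),weight_50=weight(.019,.013,.026),
 stamp=[box(.022,.052,0,.02),np.r_[disc(.006,.02),disc(.006,.058)],np.r_[disc(.015,.058),disc(.015,.068),disc(.010,.078)]],
 stampfoot=[box(.022,.052,0,.02)],
 marker=cyl(.0085,.135),weight_block=[box(.076,.178,0,.02)],stamp_stand=[box(.072,.104,0,.018)],pen_tray=[box(.094,.172,0,.014)])
S=8
def render(f,parts,p,roi):
    x0,y0,w,h=roi;c,s=np.cos(p[2]),np.sin(p[2]);R=np.array([[c,-s,0],[s,c,0],[0,0,1]])
    im=np.zeros((h*S,w*S),np.uint8)
    for P in parts:
        uv=w2pix(f,P@R.T+[p[0],p[1],0]);q=((uv-[x0,y0]+.5)*S)
        cv2.fillConvexPoly(im,cv2.convexHull((q*16).astype(np.int32)),255,shift=4)
    return cv2.resize(im,(w,h),interpolation=cv2.INTER_AREA)/255.
def fit(views,name,p0,yaw=True):
    parts=SH[name]
    data=[]
    for f,m in views:
        x,y,w,h=cv2.boundingRect(m.astype(np.uint8));roi=(x-15,y-15,w+30,h+30)
        x0,y0=max(x-15,0),max(y-15,0);w=min(w+30,640-x0);h=min(h+30,480-y0)
        data.append((f,m[y0:y0+h,x0:x0+w].astype(float),(x0,y0,w,h)))
    sc=np.array([.01,.01,.15])
    def cost(q):
        p=np.array(p0)+np.r_[q,0][:3]*sc if not yaw else np.array(p0)+q*sc
        return sum(np.abs(render(f,parts,p,r)-m).sum()/m.sum() for f,m,r in data)
    n=3 if yaw else 2
    r=minimize(cost,np.zeros(n),method="Nelder-Mead",options=dict(initial_simplex=np.r_[np.zeros((1,n)),np.eye(n)*.7],xatol=.005,fatol=1e-5))
    q=r.x if yaw else np.r_[r.x,0]
    return np.array(p0)+q*sc,r.fun
E
python3 - <<'E'
from workcell import env
from fit import *
fr={n:env.grab_frame(n) for n in("top","side")}
init=dict(weight_200=[.441,.02,0],weight_100=[.42,.25,0],weight_50=[.442,.127,0],stamp=[.418,-.103,.3],stampfoot=[.418,-.103,.3],marker=[.437,.373,0],weight_block=[.575,.325,0],stamp_stand=[.41,-.30,0],pen_tray=[.554,-.379,0.1])
cache={}
for t,p0 in init.items():
    V=[]
    for n,f in fr.items():
        e=w2pix(f,np.array([p0[0],p0[1],.015]))
        if t=="stampfoot":
            hsv=cv2.cvtColor(f["image"],cv2.COLOR_BGR2HSV);m=((hsv[...,0]<16)&(hsv[...,1]>120)&(hsv[...,2]>70)).astype(np.uint8)
            mm=np.zeros_like(m);u,v=e.astype(int);mm[v-25:v+25,u-25:u+25]=m[v-25:v+25,u-25:u+25]
            print("foot px",n,mm.sum());ys,xs=np.nonzero(mm);print(xs.min(),xs.max(),ys.min(),ys.max(),cv2.minAreaRect(np.c_[xs,ys].astype(np.float32)));continue
        key=(n,"weight_200" if "weight_" in t and "block" not in t else t)
        if key not in cache: cache[key]=dets(f,env,key[1])
        c=[d for d in cache[key] if np.hypot(d[1]-e[0],d[2]-e[1])<12]
        if c: V.append((n,f,c[0][4]))
    yaw="weight_" not in t or "block" in t
    if t=="marker":
        best=None
        p0=[.437,.373,-1.1+np.pi*0]
        u=V[0][2];ys,xs=np.nonzero(u);w=[pix2w(V[0][1],a,b,.0085)[:2] for a,b in zip(xs,ys)];w=np.array(w);mu=w.mean(0);d=np.linalg.svd(w-mu,full_matrices=False)[2][0];p0=[*mu,np.arctan2(d[1],d[0])-np.pi/2]
    for sel in [[v for v in V if v[0]=="top"],[v for v in V if v[0]=="side"],V]:
        if sel:
            p,c=fit([(v[1],v[2]) for v in sel],t,p0,yaw);print(t,[v[0] for v in sel],np.round(p[:2],4),round(np.degrees(p[2]),1),round(c/len(sel),3))
E
```

```text
weight_200 ['side'] [0.4469 0.0209] 0.0 0.266
weight_200 ['side'] [0.4469 0.0209] 0.0 0.266
weight_100 ['top'] [0.4201 0.2595] 0.0 0.273
weight_100 ['top'] [0.4201 0.2595] 0.0 0.273
weight_50 ['top'] [0.4399 0.1315] 0.0 0.238
weight_50 ['side'] [0.4418 0.1329] 0.0 0.644
weight_50 ['top', 'side'] [0.4401 0.1319] 0.0 0.45
stamp ['top'] [ 0.4206 -0.1014] 16.9 0.085
stamp ['side'] [ 0.423  -0.1016] 17.6 0.148
stamp ['top', 'side'] [ 0.4214 -0.102 ] 16.9 0.139
foot px top 129
337 359 257 272 ((347.857666015625, 264.5444641113281), (10.141349792480469, 22.788209915161133), 72.6459732055664)
foot px side 227
289 310 274 296 ((299.25, 284.25), (24.748737335205078, 12.727922439575195), 45.0)
marker ['top'] [0.4347 0.377 ] -202.8 0.136
marker ['side'] [0.4372 0.3802] -200.4 0.336
marker ['top', 'side'] [0.4354 0.3776] -202.3 0.265
weight_block ['top'] [0.5772 0.3287] -9.8 0.04
weight_block ['side'] [0.5791 0.3295] -11.0 0.08
weight_block ['top', 'side'] [0.578  0.3286] -10.6 0.067
stamp_stand ['top'] [ 0.4114 -0.2994] -4.5 0.043
stamp_stand ['side'] [ 0.4139 -0.2989] -5.2 0.082
stamp_stand ['top', 'side'] [ 0.412  -0.2994] -4.4 0.067
pen_tray ['top'] [ 0.5558 -0.3765] 6.4 0.027
pen_tray ['side'] [ 0.5574 -0.3779] 6.8 0.019
pen_tray ['top', 'side'] [ 0.5569 -0.3773] 6.7 0.03
```

Run:
```python
from workcell import env
from fit import *
fr={n:env.grab_frame(n) for n in("top","side")}
init=dict(weight_200=[.443,.02,0],weight_100=[.42,.2575,0],weight_50=[.44,.1315,0])
blk=(.578,.3286,np.radians(-10.2))
res=dict(stamp=(.4214,-.102,np.radians(17)),marker=(.4354,.3776,np.radians(-202.5)))
for t,p0 in init.items():
    V=[]
    for n,f in fr.items():
        I=f["image"].astype(float);u,v=w2pix(f,np.array([p0[0],p0[1],.015])).astype(int)
        g=I[...,2]-I[...,0]   # brass: red>>blue
        w=np.zeros(g.shape,np.uint8);k=14;sub=g[v-k:v+k,u-k:u+k]
        th=(np.percentile(sub,99)+np.median(sub))/2*.75
        m=(sub>th).astype(np.uint8);nl,lab,st,ce=cv2.connectedComponentsWithStats(m)
        i=1+np.argmax(st[1:,4]);w[v-k:v+k,u-k:u+k]=(lab==i)
        V.append((f,w));p,c=fit([(f,w)],t,p0,False);print(t,n,w.sum(),np.round(p[:2],4),round(c,3))
    p,c=fit(V,t,p0,False);print(t,"both",np.round(p[:2],4),round(c/2,3));res[t]=p
import pickle;pickle.dump(res,open("res.pkl","wb"))
for n,f in fr.items():
    K=4;im=f["image"];x0,y0=(100,160) if n=="top" else (210,130);ww,hh=200,140
    big=cv2.resize(im[y0:y0+hh,x0:x0+ww],None,fx=K,fy=K,interpolation=2)
    def dr(P,p,col):
        c,s=np.cos(p[2]),np.sin(p[2]);R=np.array([[c,-s,0],[s,c,0],[0,0,1]]);q=(w2pix(f,P@R.T+[p[0],p[1],0])-[x0,y0]+.5)*K
        cv2.polylines(big,[q.astype(np.int32)],True,col,1)
    for y,r in((.056,.023),(0,.02),(-.05,.0175)): dr(disc(r,.02)+[0,y,0],blk,(0,0,255))
    for t in res:
        for P in SH[t]: 
            c,s=np.cos(res[t][2]),np.sin(res[t][2]);R=np.array([[c,-s,0],[s,c,0],[0,0,1]])
            q=(w2pix(f,P@R.T+[res[t][0],res[t][1],0])-[x0,y0]+.5)*K;cv2.polylines(big,[cv2.convexHull(q.astype(np.int32))],True,(255,0,255),1)
    cv2.imwrite(f"pics/ov_{n}.png",big)
```

```text
weight_200 top 162 [0.4473 0.0213] 0.148
weight_200 side 216 [0.4476 0.0206] 0.099
weight_200 both [0.4477 0.0207] 0.125
weight_100 top 110 [0.4226 0.261 ] 0.116
weight_100 side 113 [0.4228 0.2602] 0.124
weight_100 both [0.4226 0.2607] 0.124
weight_50 top 68 [0.4418 0.132 ] 0.162
weight_50 side 78 [0.4418 0.1314] 0.119
weight_50 both [0.4418 0.1316] 0.142
```

View pics/ov_top.png

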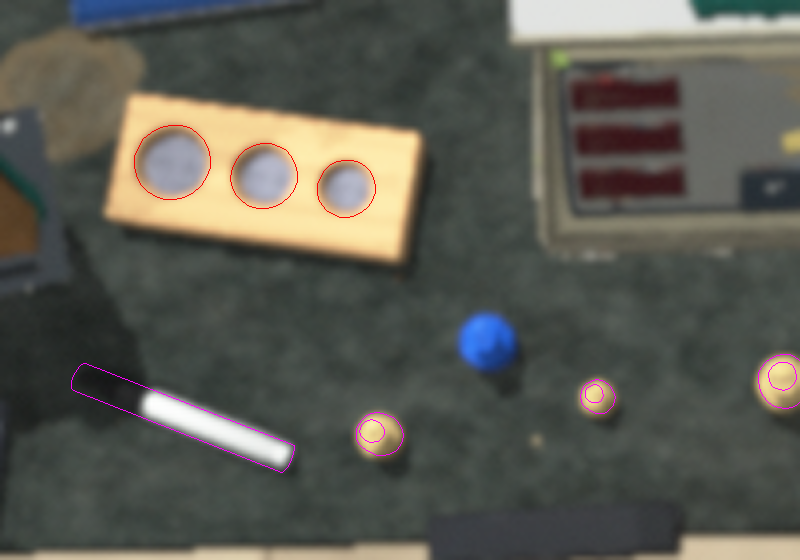

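View pics/ov_side.png

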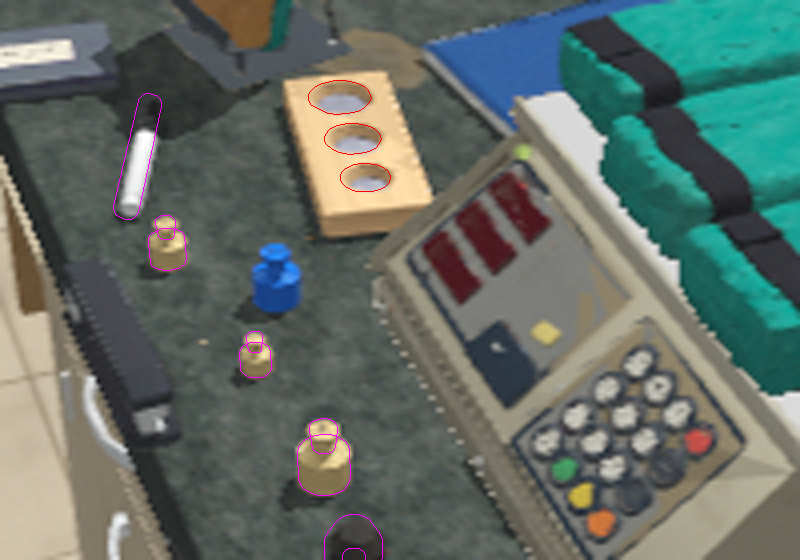

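The overlays match closely in both views. I'll start with weight_100, which is in the open.

```bash
cat > mv.py <<'E'
from workcell import env
from fit import *
BLK=(.578,.3286,np.radians(-10.2))
def st(msg=""):
    s=env.read_state();print(msg,"t%.1f"%s["clock"],"p",np.round(s["position"],4),"open %.3f"%s["opening"],"F",np.round(s["force"],1),"q",np.round(s["joint_positions"],0))
    return s
def yawfor(pos,a):
    best=None
    for y in(a-90,a+90):
        y=(y+180)%360-180
        q=env.inverse_kinematics(pos,[-90,0,y])
        if q is not None:
            c=abs(q[5])+abs(q[3])
            if best is None or c<best[0]: best=(c,y,q)
    print("yaw",best[1],np.round(best[2],0));return [-90,0,best[1]]
def wl(y):
    c,s=np.cos(BLK[2]),np.sin(BLK[2]);return BLK[0]-s*y,BLK[1]+c*y
def pick(x,y,jaw,h,opn,force,up,closeto=0.0,app=.1):
    env.gripper_to(opn)
    o=yawfor([x,y,app],jaw)
    env.goto([x,y,app],o)
    hit=env.move_straight([x,y,h],rate=.1,force_limit=10);st(f"down hit={hit}")
    env.gripper_to(closeto,grasp_force=force);s=st("grip")
    env.move_straight([x,y,up],rate=.15);s=st("up");return s
def place(x,y,jaw,ztip,opn,via,lim=6):
    o=yawfor([x,y,via],jaw);env.goto([x,y,via],o);st("above")
    env.move_straight([x,y,ztip+.03],rate=.15)
    hit=env.move_straight([x,y,ztip],rate=.04,force_limit=lim);st(f"low hit={hit}")
    env.gripper_to(opn);st("rel")
    env.move_straight([x,y,via],rate=.15)
def snap(tag,f=("top","side"),roi=None,K=1):
    for n in f:
        im=env.grab_frame(n)["image"]
        if roi and n in roi: x,y,w,h=roi[n];im=cv2.resize(im[y:y+h,x:x+w],None,fx=K,fy=K,interpolation=2)
        cv2.imwrite(f"pics/{tag}_{n}.png",im)
E
python3 - <<'E'
from mv import *
s=pick(.4226,.2607,0,.010,.55,25,.15,app=.13)
env.goto([.42,.30,.2],env.read_state()["tool_rot"]) if 0 else None
snap("a1",("side",),{"side":(200,100,200,150)},4)
E
```

```text
yaw 90 [ 50.  15. -25.  -0. -50. -50.]
down hit=False t6.4 p [0.4229 0.2611 0.0105] open 0.551 F [0.  0.2 0.1] q [ 50.  25. -32.   0. -33. -50.]
grip t7.0 p [0.4227 0.2607 0.0102] open 0.258 F [-0.3 -0.4  0.7] q [ 50.  25. -32.   0. -33. -50.]
up t8.1 p [0.422  0.2601 0.149 ] open 0.251 F [ 0.4 -0.1 -0.9] q [ 50.  14. -23.  -0. -53. -50.]
```

View pics/a1_side.png

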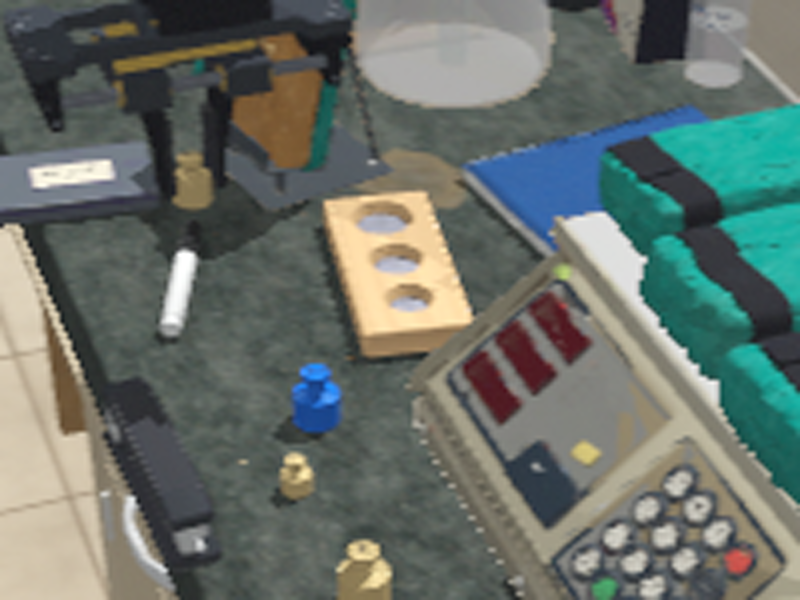

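The side view shows the weight held upright between the finger tips at (192,185) in the crop. I'll place it in the middle well.

Run:
```python
from mv import *
x,y=wl(0);print(x,y)
place(x,y,-10.2,.0225,.42,.13,lim=4)
snap("a2",("top","side"),{"side":(200,100,200,150),"top":(100,160,200,140)},4)
```

```text
0.578 0.3286
yaw 79.80000000000001 [ 44.  30.  -1.   0. -60. -54.]
above t8.8 p [0.5774 0.328  0.1284] open 0.253 F [-0.2 -0.2 -1.1] q [ 44.  30.  -1.  -0. -60. -54.]
low hit=False t10.4 p [0.5782 0.3288 0.0227] open 0.257 F [ 0.5  0.2 -0.3] q [ 44.  36.  -6.   0. -47. -54.]
rel t11.0 p [0.578  0.3286 0.0226] open 0.420 F [ 0.1 -0.8  0.2] q [ 44.  36.  -6.   0. -47. -54.]
```

View pics/a2_side.png

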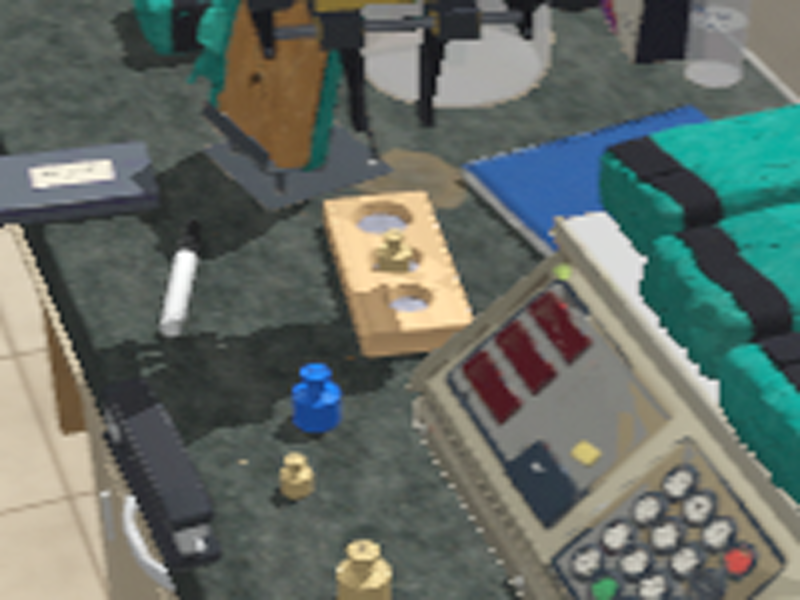

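View pics/a2_top.png

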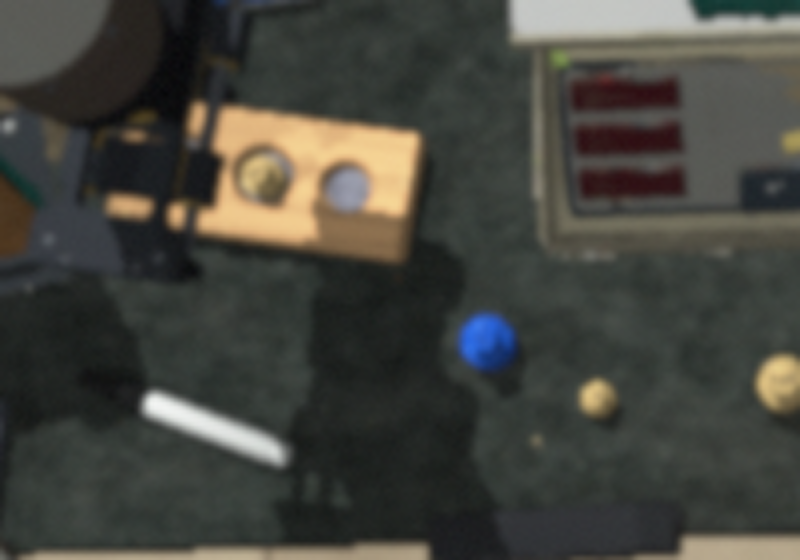

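The weight appears seated in the middle well, with its knob visible at about (262,175) in the top crop. Next is the 50 g weight.

Run:
```python
from mv import *
x,y=.4418,.1316
env.gripper_to(.5)
o=yawfor([x,y,.22],90);env.goto([x,y,.22],o)
s=pick(x,y,90,.008,.5,20,.22,app=.12)
snap("b1",("side",),{"side":(200,60,200,150)},4)
```

```text
yaw -180 [ 37.   6. -22.   0. -62.  53.]
yaw -180 [ 37.  12. -30.   0. -47.  53.]
down hit=False t16.0 p [0.4423 0.1319 0.0086] open 0.502 F [0.1 0.4 0.2] q [ 37.  23. -37.   0. -30.  53.]
grip t16.6 p [0.4418 0.1316 0.0081] open 0.194 F [-0.  -0.1  1.6] q [ 37.  23. -37.   0. -30.  53.]
up t18.2 p [0.4413 0.1313 0.2191] open 0.193 F [ 0.5 -0.9 -0.4] q [ 37.   6. -22.  -0. -62.  53.]
```

View pics/b1_side.png

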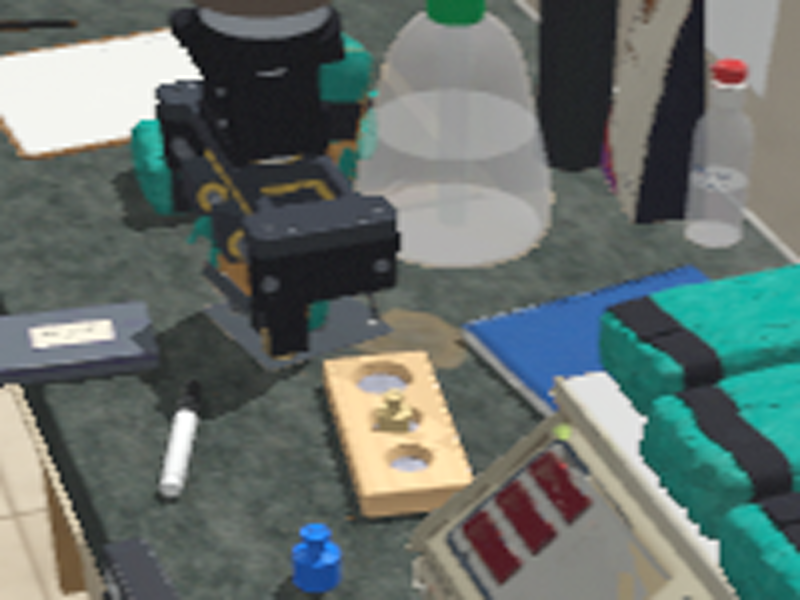

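The gripper is holding the weight (opening 0.193, which fits 19 mm), though the finger hides it from the side camera. I'll place it.

Run:
```python
from mv import *
x,y=wl(-.05);print(x,y)
place(x,y,-10.2,.0215,.36,.15,lim=4)
x,y=.4477,.0207
env.gripper_to(.6)
env.move_straight([.55,.28,.24])
o=yawfor([x,y,.24],90);env.goto([x,y,.24],o)
snap("b2",("top","side"),{"side":(200,100,200,150),"top":(100,160,200,140)},4)
```

```text
0.5691457629840208 0.2793902196015379
yaw 79.80000000000001 [ 41.  26.  -4.   0. -60. -51.]
above t19.8 p [0.5691 0.2792 0.15  ] open 0.193 F [-0.4  0.4 -0.3] q [ 41.  26.  -4.   0. -60. -51.]
low hit=False t21.5 p [0.5694 0.2795 0.0216] open 0.198 F [-0.2 -1.   0. ] q [ 41.  34. -11.   0. -45. -51.]
rel t22.1 p [0.5692 0.2794 0.0216] open 0.357 F [-0.2  0.4  0.3] q [ 41.  34. -11.   0. -45. -51.]
yaw -180 [ 24.   4. -21.   0. -65.  66.]
```

View pics/b2_side.png

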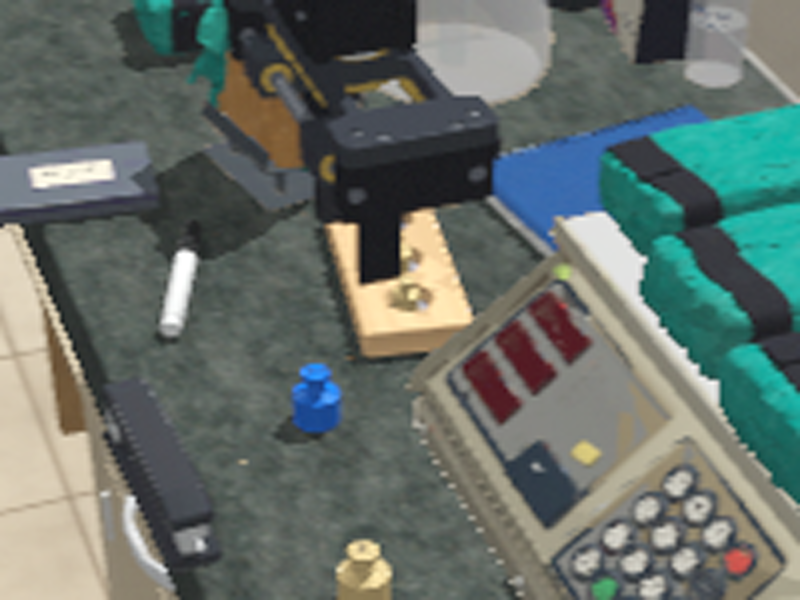

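View pics/b2_top.png

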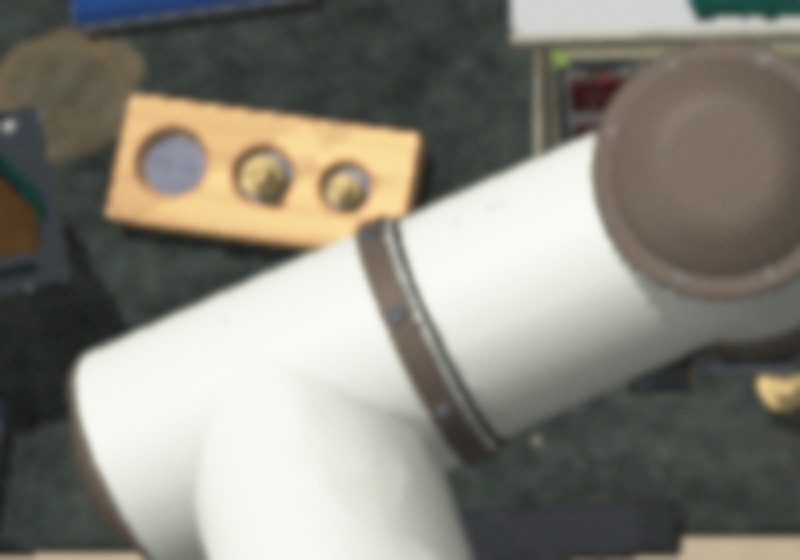

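The 50 g weight is in the small well at (345,187) in the top crop. Now the 200 g.

Run:
```python
from mv import *
x,y=.4477,.0207
s=pick(x,y,90,.011,.6,30,.24,app=.15)
if s["opening"]>.2:
    env.move_straight([.5,.25,.24],rate=.2)
    x,y=wl(.056);print(x,y)
    place(x,y,-10.2,.0232,.5,.17,lim=4)
    env.gripper_to(.6)
    env.move_straight([.42,.2,.25],rate=.2)
    x,y=.4214,-.102
    o=yawfor([x,y,.25],17);env.goto([x,y,.25],o)
snap("c2",("top","side"),{"side":(200,100,200,150),"top":(100,160,200,140)},4)
```

```text
yaw -180 [ 24.   9. -29.   0. -52.  66.]
down hit=False t28.7 p [0.4481 0.0208 0.0115] open 0.599 F [ 0.6 -1.1  0.4] q [ 24.  22. -39.   0. -30.  66.]
grip t29.3 p [0.4477 0.0206 0.0111] open 0.327 F [ 0.  -0.9  1.5] q [ 24.  22. -39.   0. -30.  66.]
up t30.9 p [0.4472 0.0206 0.2391] open 0.325 F [ 0.6  0.3 -2.2] q [ 24.   4. -21.  -0. -65.  66.]
0.5879167454578966 0.38371495404627753
yaw 79.80000000000001 [ 46.  32.   8.   0. -67. -56.]
above t33.8 p [0.588  0.3833 0.1704] open 0.325 F [ 0.4  0.4 -2. ] q [ 46.  32.   8.   0. -67. -56.]
low hit=False t35.7 p [0.5881 0.3839 0.0233] open 0.327 F [ 0.4 -0.7 -2.1] q [ 46.  39.  -0.   0. -51. -56.]
rel t36.3 p [0.588  0.3837 0.0233] open 0.495 F [-0.5  0.1 -1.1] q [ 46.  39.  -0.   0. -51. -56.]
yaw 107 [  8.   2. -22.   0. -66.   9.]
```

View pics/c2_side.png

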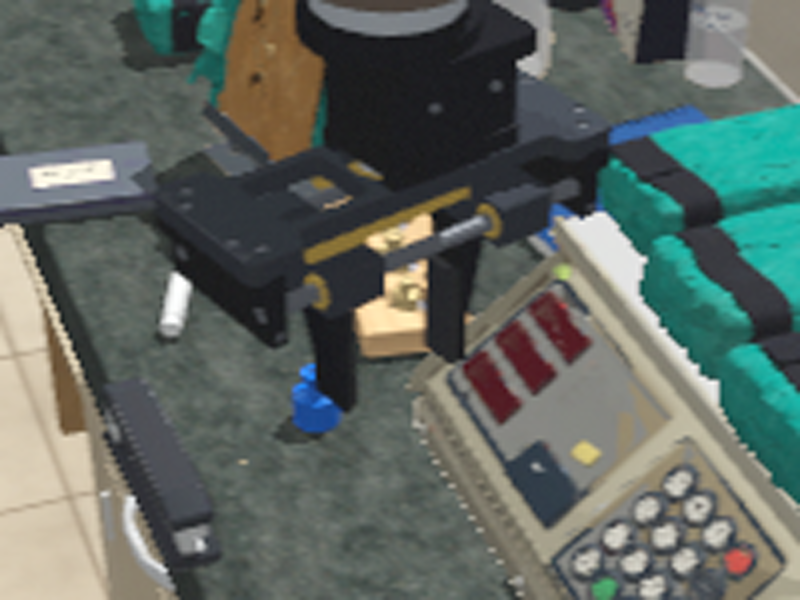

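View pics/c2_top.png

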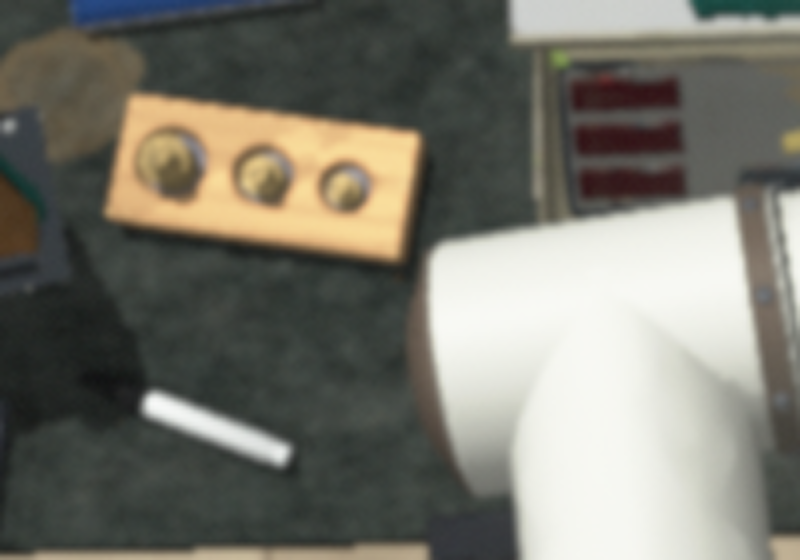

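All three weights sit in their wells. The stamp comes next, gripped by its knob.

Run:
```python
from mv import *
x,y=.4214,-.102
s=pick(x,y,107,.044,.6,25,.15,app=.15)
snap("d1",("side",),{"side":(200,180,200,150)},4)
if s["opening"]>.2:
    o0=s["tool_rot"][2]; print(o0)
    x,y=.4123,-.2992
    o=[-90,0,o0-21.6];print(np.round(env.inverse_kinematics([x,y,.15],o),0))
    env.goto([x,y,.15],o)
    env.move_straight([x,y,.08])
    hit=env.move_straight([x,y,.0525],rate=.03,force_limit=4);st(f"low {hit}")
    snap("d2",("side",),{"side":(200,240,200,150)},4)
```

```text
yaw 17 [  8.   8. -31.  -0. -51. -81.]
down hit=False t43.4 p [ 0.4219 -0.102   0.0445] open 0.601 F [ 0.3 -0.3 -0.1] q [  8.  17. -39.   0. -34. -81.]
grip t44.0 p [ 0.4216 -0.102   0.0441] open 0.326 F [ 0.  -1.   0.6] q [  8.  17. -39.   0. -34. -81.]
up t44.9 p [ 0.4205 -0.102   0.1491] open 0.329 F [-0.1 -0.7 -0.7] q [  8.   8. -31.  -0. -51. -81.]
16.98070888103598
[-18.  15. -22.  -0. -54. -77.]
low False t47.4 p [ 0.4124 -0.2992  0.0526] open 0.326 F [-0.2 -0.2 -0. ] q [-18.  22. -28.  -0. -40. -77.]
```

View pics/d1_side.png

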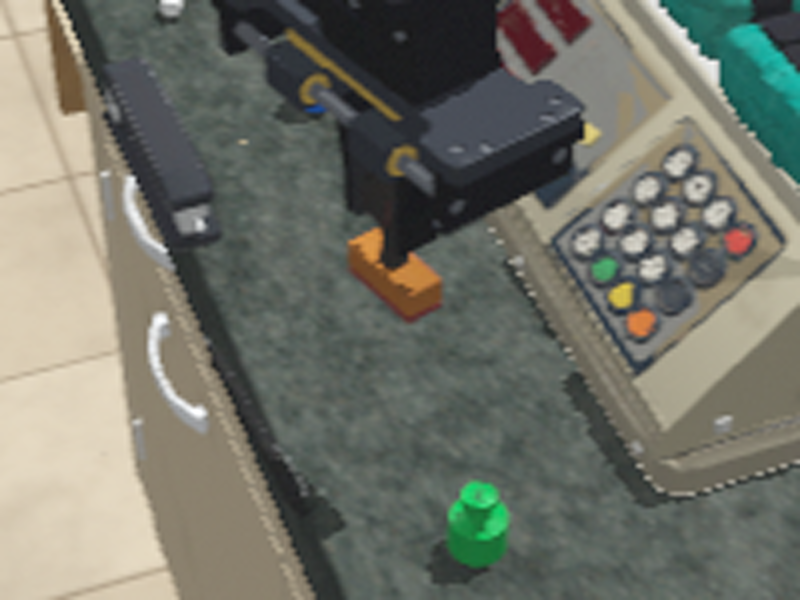

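View pics/d2_side.png

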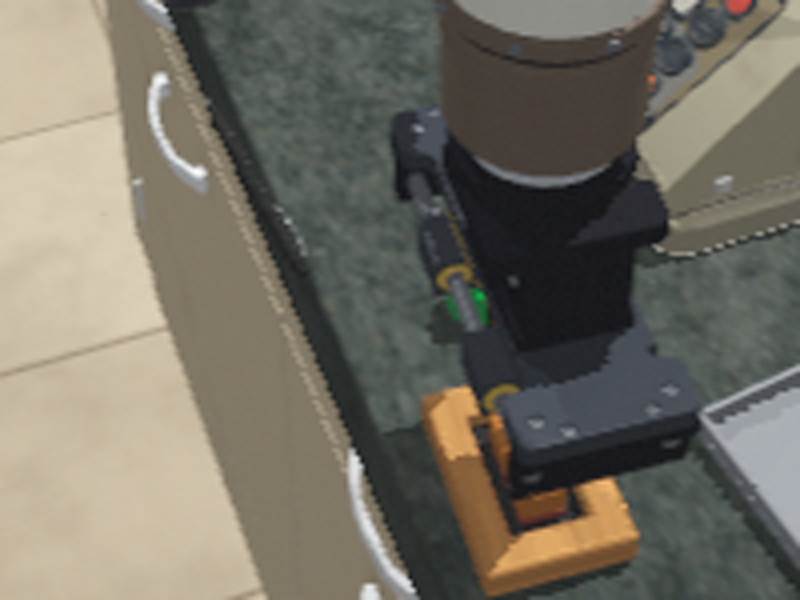

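The foot is inside the recess at about (540,500) in the crop, aligned with it and not touching the sides. I'll lower it to contact, release, and fetch the marker.

Run:
```python
from mv import *
x,y=.4123,-.2992
hit=env.move_straight([x,y,.0505],rate=.02,force_limit=4);st(f"low {hit}")
env.gripper_to(.55);st("rel")
env.move_straight([x,y,.28],rate=.2)
x,y=.4354,.3776
env.gripper_to(.5)
o=yawfor([x,y,.25],-22.5);env.goto([x,y,.25],o)
snap("e0",("side","top"),{"side":(260,280,200,150),"top":(310,170,200,140)},4)
s=pick(x,y,-22.5,.003,.5,10,.28,app=.1)
snap("e1",("side",),{"side":(180,30,200,150)},4)
```

```text
low False t47.7 p [ 0.4133 -0.2999  0.0519] open 0.326 F [-1.2  0.5  5.5] q [-18.  22. -28.   0. -39. -77.]
rel t48.4 p [ 0.4123 -0.2992  0.0504] open 0.551 F [-0.   0.   0.2] q [-18.  22. -28.  -0. -39. -77.]
yaw 67.5 [ 57.  16.  -4.  -0. -70. -80.]
yaw 67.5 [ 57.  24. -16.  -0. -50. -80.]
down hit=False t54.6 p [0.4358 0.3782 0.0037] open 0.498 F [-0.3  0.1  0.2] q [ 57.  31. -21.   0. -38. -80.]
grip t55.2 p [0.4355 0.3776 0.0031] open 0.177 F [0.6 0.3 0.7] q [ 57.  31. -21.   0. -38. -80.]
up t57.2 p [0.4352 0.3774 0.2791] open 0.176 F [ 0.2  0.3 -0.5] q [ 57.  15.  -1.  -0. -74. -80.]
```

View pics/e0_side.png

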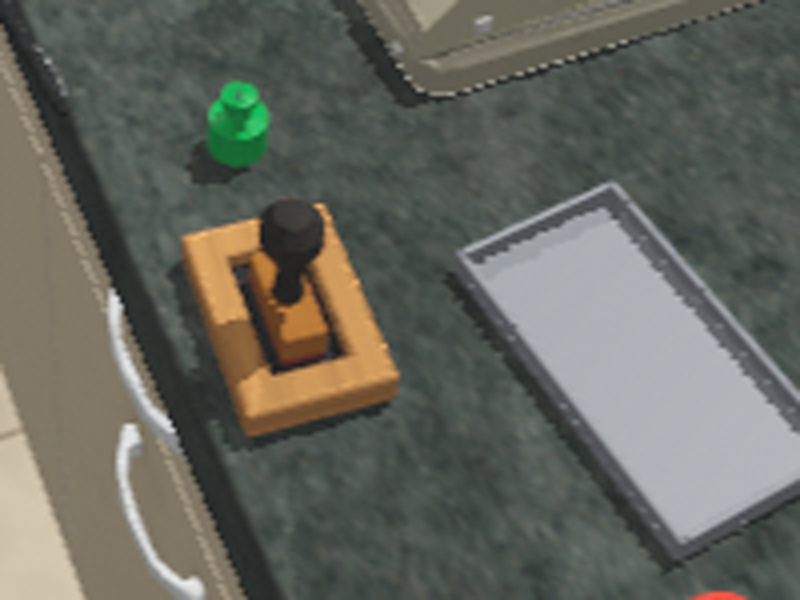

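View pics/e0_top.png

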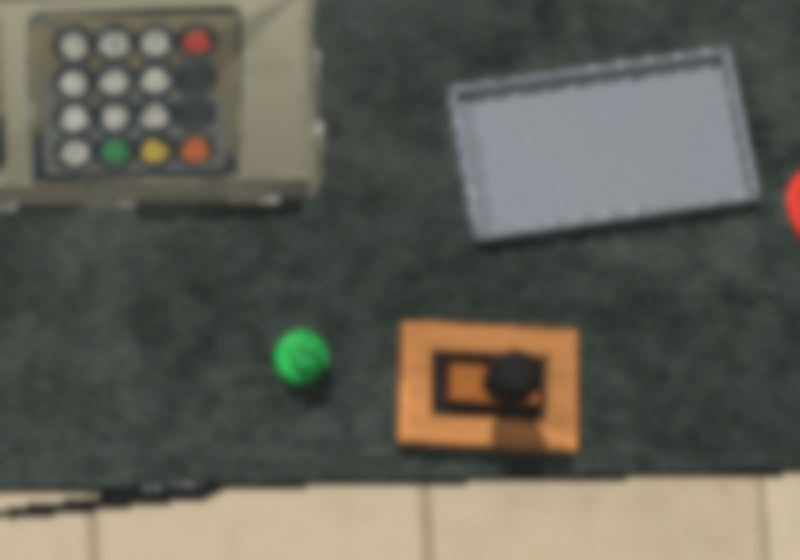

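View pics/e1_side.png

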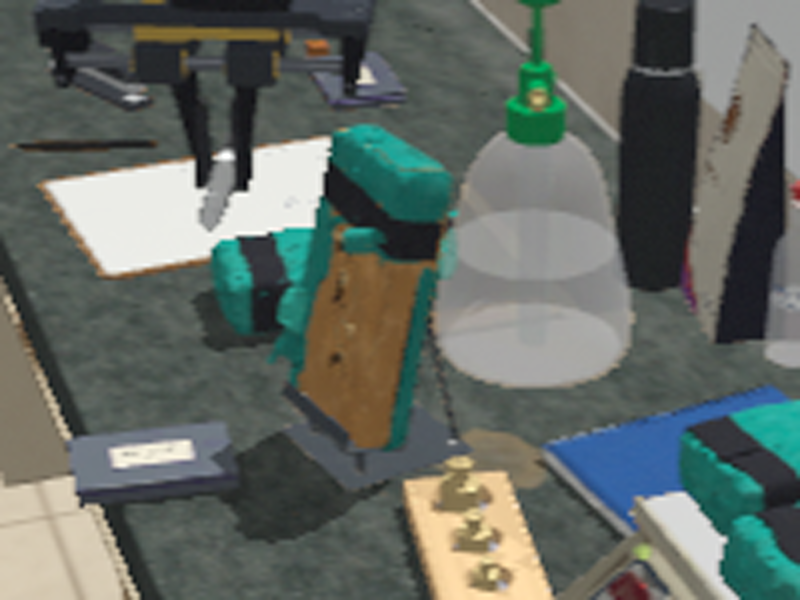

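The stamp stands upright in its recess and the marker is held at mid-length. Next I'll carry it high over the scale to the tray.

Run:
```python
from mv import *
x,y=.5569,-.3773
env.move_straight([.4352,.3774,.31])
env.goto([.52,0,.33],yawfor([.52,0,.33],-10));st("mid")
o=yawfor([x,y,.25],6.7);env.goto([x,y,.25],o);st("above")
env.move_straight([x,y,.06],rate=.15)
snap("f0",("side",),{"side":(320,250,200,150)},4)
hit=env.move_straight([x,y,.008],rate=.03,force_limit=3);st(f"low {hit}")
env.gripper_to(.33);st("rel")
env.move_straight([x,y,.15],rate=.1)
env.gripper_to(.6)
env.goto([.40,-.05,.30],[-90,0,90])
env.dwell(.5)
snap("f1",("side","top"),{"side":(320,250,200,150),"top":(310,170,200,140)},4)
st()
```

```text
yaw 80 [ 18.   8.  -3.   0. -79. -28.]
mid t59.0 p [0.5201 0.0007 0.3297] open 0.171 F [0.3 0.3 0.6] q [ 18.   8.  -3.  -0. -79. -28.]
yaw 96.69999999999999 [-20.  26.  10.   0. -75.  27.]
above t60.5 p [ 0.5576 -0.3763  0.2505] open 0.173 F [0.6 0.1 0.3] q [-20.  26.  10.  -0. -75.  27.]
low False t63.8 p [ 0.557  -0.3773  0.0082] open 0.173 F [-0.2  0.3 -0.3] q [-20.  38.  -6.   0. -46.  27.]
rel t64.4 p [ 0.5569 -0.3773  0.008 ] open 0.327 F [ 0.1 -0.7  0.1] q [-20.  38.  -6.   0. -46.  27.]
 t68.7 p [ 0.4  -0.05  0.3 ] open 0.601 F [-0.   0.5  0.5] q [ 16.  -4. -20.  -0. -74. -16.]
```

View pics/f0_side.png

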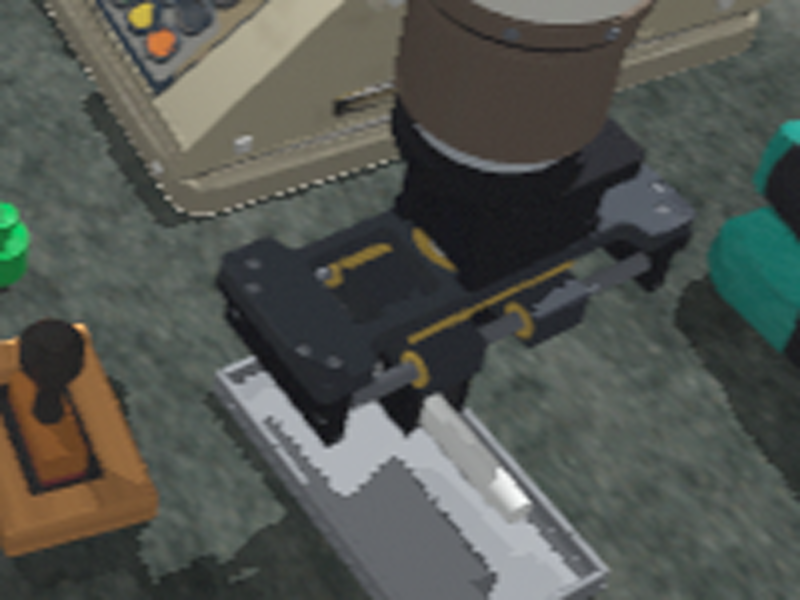

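View pics/f1_side.png

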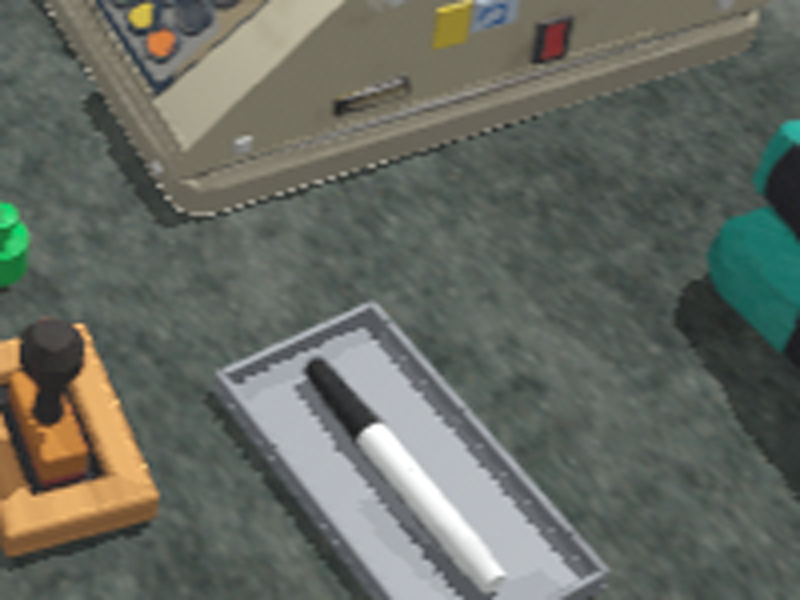

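View pics/f1_top.png

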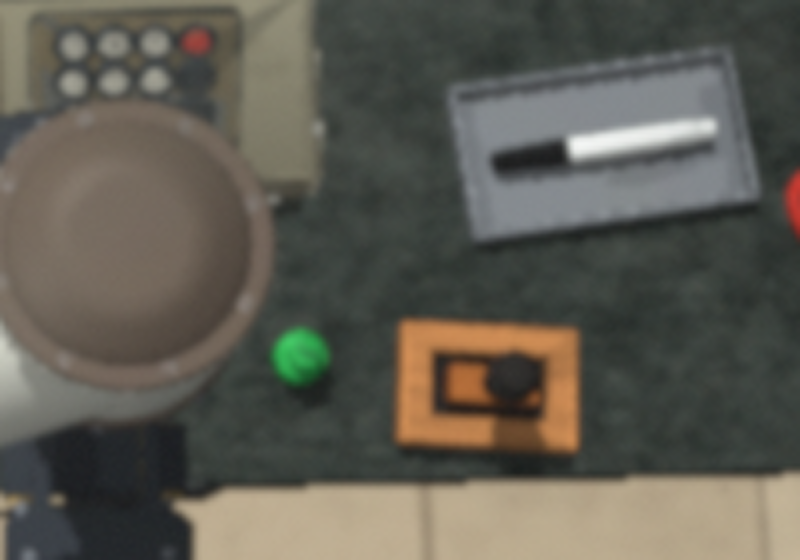

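The marker lies lengthwise in the tray, clear of the walls. As a last check I'll overlay the expected final poses of the weights and the stamp.

Run:
```python
from mv import *
env.goto([.40,-.15,.30],[-90,0,90])
res={}
for t,y in(("weight_200",.056),("weight_100",0),("weight_50",-.05)): res[t]=(*wl(y),0,.011)
res["stamp"]=(.4123,-.2992,np.radians(-4.6),.008)
out=[]
for n,rs in(("top",((120,170),)),("side",((270,130),(270,320)))):
    f=env.grab_frame(n)
    for (x0,y0) in rs+(((390,240),) if n=="top" else ()):
        K=5;big=cv2.resize(f["image"][y0:y0+60,x0:x0+80],None,fx=K,fy=K,interpolation=2)
        for t,p in res.items():
            c,s=np.cos(p[2]),np.sin(p[2]);R=np.array([[c,-s,0],[s,c,0],[0,0,1]])
            for P in SH[t]:
                q=(w2pix(f,P@R.T+[p[0],p[1],p[3]])-[x0,y0]+.5)*K;cv2.polylines(big,[cv2.convexHull(q.astype(np.int32))],True,(255,0,255),1)
        out.append(big)
cv2.imwrite("pics/fin.png",np.vstack([np.hstack(out[:2]),np.hstack(out[2:])]))
st()
```

```text
t69.3 p [ 0.4    -0.1496  0.3   ] open 0.599 F [ 0.7  0.2 -0.4] q [  1.  -1. -17.  -0. -74.  -1.]
```

View pics/fin.png

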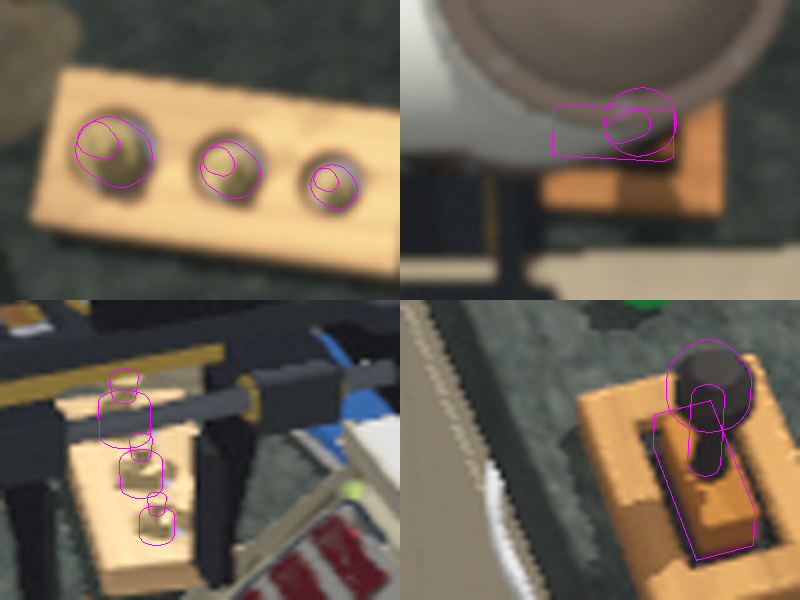

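Run:
```python
from mv import *
env.set_joints([-60,-10,-20,0,-70,0]);st()
fr={n:env.grab_frame(n) for n in("top","side")}
out=[]
for n,rs in(("top",((120,170),(390,240))),("side",((265,135),(300,325)))):
    for (x0,y0) in rs: out.append(cv2.resize(fr[n]["image"][y0:y0+60,x0:x0+80],None,fx=5,fy=5,interpolation=2))
cv2.imwrite("pics/fin2.png",np.vstack([np.hstack(out[:2]),np.hstack(out[2:])]))
K=7;f=fr["side"];x0,y0=265,135;big=cv2.resize(f["image"][y0:y0+80,x0:x0+80],None,fx=K,fy=K,interpolation=2)
ref=big.copy()
for t,y in(("weight_200",.056),("weight_100",0),("weight_50",-.05)):
    x,yy=wl(y)
    for P in SH[t]:
        q=(w2pix(f,P+[x,yy,.011])-[x0,y0]+.5)*K;cv2.polylines(big,[cv2.convexHull(q.astype(np.int32))],True,(255,0,255),1)
cv2.imwrite("pics/fin3.png",big)
```

```text
t70.9 p [ 0.0476 -0.4008  0.3418] open 0.600 F [-0.1  1.   0.5] q [-60. -10. -20.  -0. -70.  -0.]
```

View pics/fin2.png

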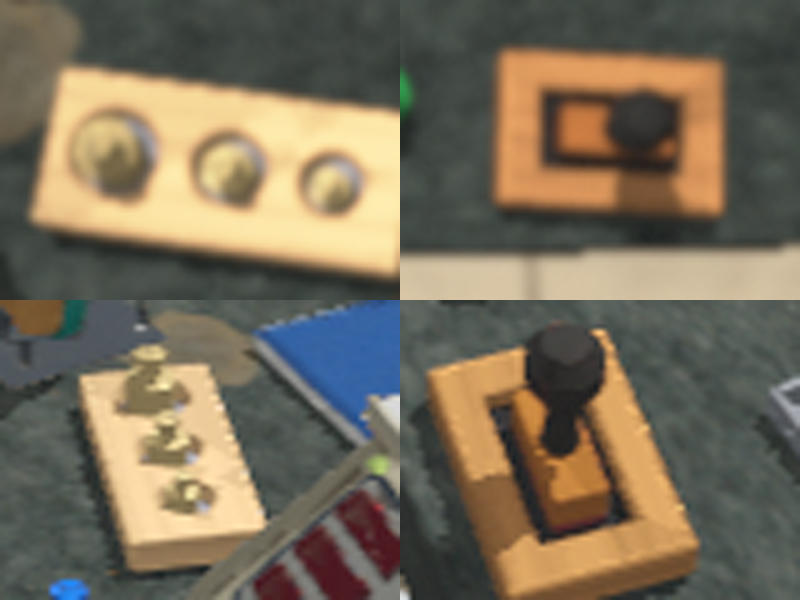

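View pics/fin3.png

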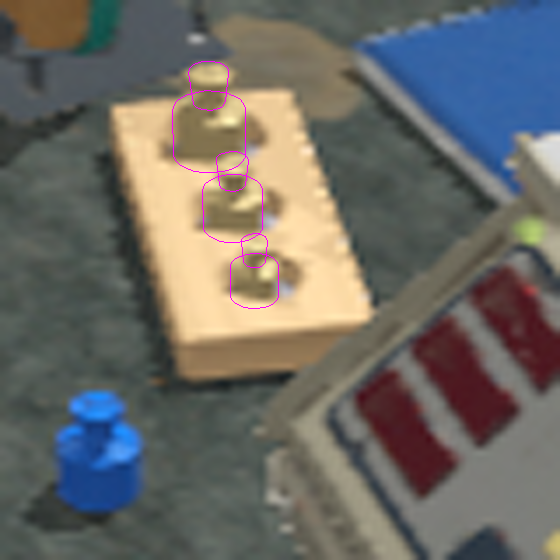

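The 100 g, 200 g and stamp match. The 50 g overlay looks offset, so I'll zoom in on it.

Run:
```python
from mv import *
tiles=[]
for n in("side","top"):
    f=env.grab_frame(n)
    x,y=wl(-.05)
    u,v=w2pix(f,np.array([x,y,.02])).astype(int);x0,y0=u-10,v-12;K=16
    big=cv2.resize(f["image"][y0:y0+24,x0:x0+24],None,fx=K,fy=K,interpolation=cv2.INTER_NEAREST);ov=big.copy()
    for P in SH["weight_50"]:
        q=(w2pix(f,P+[x,y,.011])-[x0,y0]+.5)*K;cv2.polylines(ov,[cv2.convexHull(q.astype(np.int32))],True,(255,0,255),1)
    for r,z,c in((.0175,.02,(0,0,255)),(.0135,.011,(0,255,255))):
        q=(w2pix(f,disc(r,z)+[x,y,0])-[x0,y0]+.5)*K;cv2.polylines(ov,[q.astype(np.int32)],True,c,1)
    tiles.append(np.hstack([big,ov]))
im=np.vstack(tiles);cv2.imwrite("pics/z50.png",cv2.resize(im,(600,600)))
```

```text
(no output)
```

View pics/z50.png

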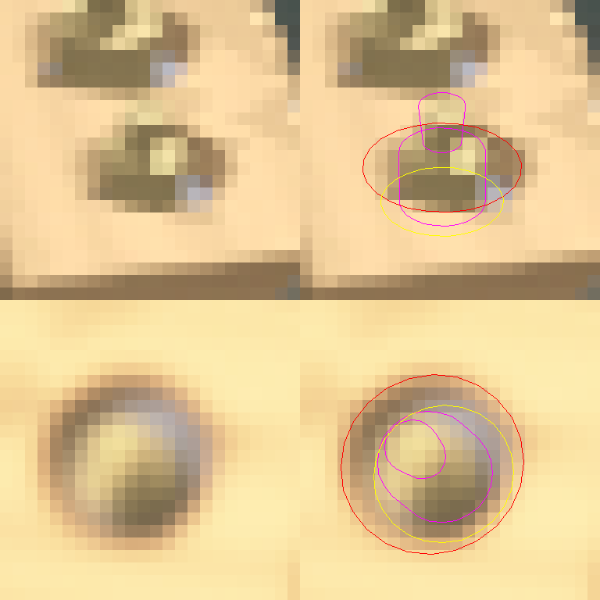

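The zoom settles it. The knob is there at (150,105), pale against the wood and matching the outline, so the 50 g weight is upright and down. I'm handing in.

Run:
```python
from mv import *
env.close_job();st()
```

```text
the job is handed in; nothing more can be done
the job is handed in; nothing more can be done
```

The kit is put away and the job is handed in at about 71 s of the 136 s allowed; handing in reports no verdict. The three brass weights are in their wells by size, the stamp stands in its recess, and the marker lies lengthwise in the grey tray. The gripper was open and clear of everything at the end.

**Weights:** the last pictures from both cameras show all three upright and down in their wells. They agree with the expected outlines to about 1–2 pixels, roughly 3–4 mm. The 50 g weight looked offset at first because its pale knob blends into the wood, but a zoom showed it upright and seated.

**Stamp:** it stands upright inside the recess, about 1–2 pixels from where I expected it. That is within the 12 mm tolerance. Seating it pushed the wrist force to 5.5 N, and the 4 N stop I had set did not trigger before the move ended.

**Marker:** it lies flat and lengthwise, clear of the tray walls. I checked this by eye in both views rather than by a fit.

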